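Turn over the flags of the inspected parts

ROBOT

A 7-joint arm with a two-finger parallel gripper is mounted at the origin on a cart in front of the work surface, level with it; the furniture and walls round the work are solid. World frame = base frame: x ahead of the robot, y to its left, z up, the work surface at z = 0. Lengths are in m, angles in rad, forces in N, time in s.
With the tool pointing down it reaches from about 0.4 to 0.925 m from the base axis. Payload 4.1 kg.
Tool frame: the origin (TCP) lies between the finger pads; the fingertips stand env.tip_reach ahead of it and the grasp point (between the pads) lies 6 mm ahead of it (env.tip_reach is the distance from the TCP to the fingertips, in m); z points along the fingers, y is the line along which they close (so a half turn about z gives the same grasp; the last joint's range is limited). The gripper opens to 85 mm and grips with 20 to 120 N. Pads are 22 mm wide; open, the fingers measure 114 mm over their backs; the gripper's body (76 mm by 85 mm) begins 54 mm behind the grasp point. The pads swing forward as they close: fully open they stand 13 mm farther back than shut.
Start: joints at [1.049, 0.398, 0.045, 1.537, -0.019, 1.207, -0.051], TCP at [0.267, -0.593, 0.256] pointing down, gripper open.
Joint ranges: [-2.82, 2.82], [-0.49, 2.23], [-1.37, 1.46], [0, 2.46], [-1.36, 4.5], [0.23, 2], [-2.94, 2.94]. Speed limits (rad/s): [2.57, 2.57, 3.14, 3.14, 3.14, 3.14, 3.14].

INTERFACE

Orientations are given as a rotation vector (axis times angle).
In Python, from cell import sensors, eyes, env, nets gives the robot as it stands.
- The arm moves only by the tool play_rows, never from a script. Its argument "targets" is a list of rows, each a list of 7 numbers: the shift along the world's x, y, z in mm, then the turn, a rotation vector about the world's x, y, z in degrees, then the opening, from 0 (shut) to 1 (fully open). A call has 1 to 12 rows; each row shifts and turns the commanded pose from where the row before left it; what a row does not reach is not made up. A row lasts 1/8 s, in which the tool goes at most 62.5 mm and 10.7 degrees, less where a joint would pass 70% of its speed; a pose out of reach is approached as far as the arm can. A call is refused whole if a number of a shift passes 62.5 or a number of a turn 10.7, either way. A call with a gripper value outside its range is refused whole. The fingers move at their own pace and stop on an object; the grip force is fixed at half the most. Time passes only in rows, so rows that do not move let the fingers close. It gives the time, the measured TCP pose, the force, the opening and the grip force at its end, in the units of the state.
- sensors.get_obs(): the state, without advancing time (a new reading comes with each control period).
- eyes.get_image(name): name is "side" or "top" or "wrist"; returns a dict with "frame" (480x640x3 uint8, blue, green, red), "camera_matrix" (3x3 intrinsics, pixels), "R" (3x3) and "t" (3): a world point X has camera coordinates R X + t; the wrist camera has in their place "T_tool_cam" (4x4, takes a point from camera to tool coordinates, whose origin is the TCP and whose axes are the flange's). Camera axes: x right, y down, z forward; pixel columns grow to the right and rows downward; lengths in m; the calibration is good to about 2 mm. A picture is of the moment at which its call begins: read the wrist's pose just before it. There is no depth.
- env.close_job(): hands the job in; it is judged then, once.
Trained networks look in a picture, given as the dict that the camera call returned (one of the last four; its "shot" number tells which), for a name from the list of things; names that differ only in an ending like _2 or _b are one class to them, and where a whole thing is asked for, a point or a joint stands for the part that bears it (a point fixed in the world has none). Each returns a list of dicts, best first, with "confidence" (0 to 1); they miss things now and then, are a little off and sometimes report something else, mostly with a low value. They report only what shows in the picture. A call takes as long as a camera call.
- nets.find_in(target, picture): "point" ([row, column] in pixels, amid what is visible of it).
- nets.tip_of(target, picture): "point" ([row, column] in pixels: a listed point, or the origin of a listed thing).
The state is a dict: "time_s": time; "q": joint angles; "qd": joint speeds; "joint_efforts": joint torques, N m; "tool_pos": TCP position; "orientation": TCP orientation; "wrist_force": force on the tool from outside, world axes, zero at the start; "torque": the same for the moment, N m; "opening": finger opening in m; "grasp_force": force on a finger pad.
Only numpy, scipy, OpenCV 4.12 (cv2) and the standard library are available. Lean on these libraries where they do the work, as an engineer would, in place of code of your own. Each camera call takes 0.05 s, during which the arm holds its last target. There are 200 camera calls.

TASK

The stepper motor and the toothed pulley have passed inspection: with a fingertip under its tab, push the flag of each of these two bays right over its hinge, away from you, until it lies fully flat on the other side with its ring face up. Push gently and do not pinch the flags; leave the terminal block's flag, the parts in the trays and everything else on the bench where they are.

Things in the scene. Friction and masses are not known exactly. Their poses are not given: they have to be found in the camera images.
- motor_bay: Inspection bay with the square stepper motor, standing shaft up, 33x28 mm and 44 mm tall in its tray. Fixed plate 110 (x) x 116 (y) x 8 mm, origin under its centre on the bench; -x side faces the robot within 0.6 rad. Three like bays, any order. On its +y half, 25 mm off centre, the flag hinges between two ears (62 mm over both, 58 mm high); on the -y half a tray, rim 5 mm.
- motor_flag (a joint): Angle of this bay's flag, rad. 0: level towards the robot (bay's -x), bar face up; 1.57: upright; 3.14 (stop): level away from the robot (bay's +x), ring face up. Stiff hinge (about 0.03 N m, 0.6 N at the free edge): the flag neither falls nor springs back, it stays where it is left. Starts at 0 to 0.35.
- motor_flag_hinge (a point): Middle of the flag's hinge axis, 48 mm above the bench; fixed, frame parallel to the bay's, axis along y. The flag is a metal blade 44 mm wide (along y), 4 mm thick, reaching 52 mm from the axis, then a thumb tab (see the tab's entry). One face has a raised straight bar, the other a raised ring (24 mm).
- motor_flag_tab (a point): Middle of the thumb tab (inside its 4 mm) at the flag's free edge: 28 mm long, 44 wide, bent 45 deg to the bar face. At joint 0 this point is 61 mm from the axis towards the robot and 9.5 mm above it; the tab slopes up and out to 71 mm out, 19 mm up, so a fingertip gets under it from the robot's side. At 3.14 it slopes down and out.
- motor_tray (a point): Middle of the tray floor of the motor bay, 8 mm above the bench; 33 mm to -y of the bay's centre; inside 40x40 mm.
- motor: the square stepper motor, standing shaft up, 33x28 mm and 44 mm tall; loose, in the tray of its bay; origin at the centre of its underside, z up. Not to be moved.
- pulley_bay: Inspection bay with the round toothed belt pulley, 24 mm across, 18 mm tall in its tray. Fixed plate 110 (x) x 116 (y) x 8 mm, origin under its centre on the bench; -x side faces the robot within 0.6 rad. Three like bays, any order. On its +y half, 25 mm off centre, the flag hinges between two ears (62 mm over both, 58 mm high); on the -y half a tray, rim 5 mm.
- pulley_flag (a joint): Angle of this bay's flag, rad. 0: level towards the robot (bay's -x), bar face up; 1.57: upright; 3.14 (stop): level away from the robot (bay's +x), ring face up. Stiff hinge (about 0.03 N m, 0.6 N at the free edge): the flag neither falls nor springs back, it stays where it is left. Starts at 0 to 0.35.
- pulley_flag_hinge (a point): Middle of the flag's hinge axis, 48 mm above the bench; fixed, frame parallel to the bay's, axis along y. The flag is a metal blade 44 mm wide (along y), 4 mm thick, reaching 52 mm from the axis, then a thumb tab (see the tab's entry). One face has a raised straight bar, the other a raised ring (24 mm).
- pulley_flag_tab (a point): Middle of the thumb tab (inside its 4 mm) at the flag's free edge: 28 mm long, 44 wide, bent 45 deg to the bar face. At joint 0 this point is 61 mm from the axis towards the robot and 9.5 mm above it; the tab slopes up and out to 71 mm out, 19 mm up, so a fingertip gets under it from the robot's side. At 3.14 it slopes down and out.
- pulley_tray (a point): Middle of the tray floor of the pulley bay, 8 mm above the bench; 33 mm to -y of the bay's centre; inside 40x40 mm.
- pulley: the round toothed belt pulley, 24 mm across, 18 mm tall; loose, in the tray of its bay; origin at the centre of its underside, z up. Not to be moved.
- block_bay: Inspection bay with the five-way screw terminal block, 14x34x14 mm in its tray. Fixed plate 110 (x) x 116 (y) x 8 mm, origin under its centre on the bench; -x side faces the robot within 0.6 rad. Three like bays, any order. On its +y half, 25 mm off centre, the flag hinges between two ears (62 mm over both, 58 mm high); on the -y half a tray, rim 5 mm.
- block_flag (a joint): Angle of this bay's flag, rad. 0: level towards the robot (bay's -x), bar face up; 1.57: upright; 3.14 (stop): level away from the robot (bay's +x), ring face up. Stiff hinge (about 0.03 N m, 0.6 N at the free edge): the flag neither falls nor springs back, it stays where it is left. Starts at 0 to 0.35.
- block_flag_hinge (a point): Middle of the flag's hinge axis, 48 mm above the bench; fixed, frame parallel to the bay's, axis along y. The flag is a metal blade 44 mm wide (along y), 4 mm thick, reaching 52 mm from the axis, then a thumb tab (see the tab's entry). One face has a raised straight bar, the other a raised ring (24 mm).
- block_flag_tab (a point): Middle of the thumb tab (inside its 4 mm) at the flag's free edge: 28 mm long, 44 wide, bent 45 deg to the bar face. At joint 0 this point is 61 mm from the axis towards the robot and 9.5 mm above it; the tab slopes up and out to 71 mm out, 19 mm up, so a fingertip gets under it from the robot's side. At 3.14 it slopes down and out.
- block_tray (a point): Middle of the tray floor of the block bay, 8 mm above the bench; 33 mm to -y of the bay's centre; inside 40x40 mm.
- block: the five-way screw terminal block, 14x34x14 mm; loose, in the tray of its bay; origin at the centre of its underside, z up. Not to be moved.
- tape_amber: roll of amber tape lying flat, 63 mm across, 12 mm high; loose bystander; origin at the centre of its underside.
- flux_bottle: small white bottle with red spout, 34 mm across, 95 mm tall; loose bystander; origin at the centre of its underside.
- marker_pen: marker pen lying, 17x135x16 mm; loose bystander; origin at the centre of its underside.
- side_cutters: side cutters lying, 42x136x10 mm; loose bystander; origin at the centre of its underside.
- bearing: ball bearing lying flat, 26 mm across, 8 mm high; loose bystander; origin at the centre of its underside.
- plug_housing: white wire connector, 10x22x10 mm; loose bystander; origin at the centre of its underside.

How it is judged:
At the end, for the whole second after the job is handed in: The flags of the motor bay and the pulley bay are over at the far side within 0.14 rad of flat and at rest; the terminal block's flag is below 0.5 rad; each part stands upright at rest in its tray within 15 mm of its middle; no bystander has moved 20 mm (value of joint each of motor_flag, pulley_flag above 3 rad and value of joint block_flag below 0.5 rad and horizontal distance between motor and motor_tray below 0.015 m and z of motor in the frame of motor_tray below 0.006 m and angle between each of motor, pulley, block's own z axis and vertical below 0.2 rad and linear speed of each of motor, pulley, block below 0.02 m/s and velocity of joint motor_flag between -0.1 and 0.1 rad/s and horizontal distance between pulley and pulley_tray below 0.015 m and z of pulley in the frame of pulley_tray below 0.006 m and velocity of joint pulley_flag between -0.1 and 0.1 rad/s and horizontal distance between block and block_tray below 0.015 m and z of block in the frame of block_tray below 0.006 m and velocity of joint block_flag between -0.1 and 0.1 rad/s and distance of each of tape_amber, flux_bottle, marker_pen, side_cutters, bearing, plug_housing from where it was at the start of the episode below 0.02 m); the robot touches nothing.
It fails at once if the terminal block's flag is turned (value of joint block_flag above 0.5 rad).
It fails at once if a part is lifted, pushed or tipped out of its tray (distance of any of motor, pulley, block from where it was at the start of the episode above 0.02 m or angle between any of motor, pulley, block's own z axis and vertical above 0.35 rad).
It fails at once if a bystander is moved 20 mm or more (distance of any of tape_amber, flux_bottle, marker_pen, side_cutters, bearing, plug_housing from where it was at the start of the episode above 0.02 m).
It fails at once if a flag or bay is pinched or pushed hard (over 45 N) (contact force between the fingers and motor_bay above 45 N or contact force between the fingers and pulley_bay above 45 N or contact force between the fingers and block_bay above 45 N).
It also fails if it takes over 58 s, if anything falls off the work surface, if the arm or the gripper's body presses on something with over 40 N, if the wrist force passes 120 N, or if a joint passes its speed limit or range.

## Working session

There is one attempt and no reset: what is moved stays moved. The work goes in short steps, Python scripts to look and compute and a tool call to move; the robot and the scene stay as the last step left them, time stands still between calls to the robot, and variables do not carry over. Pictures are saved under pics/ and viewed, at most 10 in all, crops included, and the job is handed in when it is done.

Besides the shell and the picture viewer there is one more tool, called after ">>>" in YAML: its name, and indented under it one key for each argument. play_rows: Moves the arm, as the interface text tells. Its arguments: {"type":"object","properties":{"targets":{"type":"array"}},"required":["targets"]}

```bash
mkdir -p pics; cat > h.py <<'E'
import numpy as np, cv2
from cell import sensors, eyes, env, nets
def proj(p,X):
    c=p["R"]@np.asarray(X,float)+p["t"]; u=p["camera_matrix"]@c; return u[:2]/u[2]
def ray(p,rc,z):
    K=np.array(p["camera_matrix"]);R=np.array(p["R"]);t=np.array(p["t"])
    d=R.T@np.linalg.inv(K)@np.array([rc[1],rc[0],1.]); c=-R.T@t
    return c+d*(z-c[2])/d[2]
E
python3 - <<'E'
from h import *
s=sensors.get_obs(); print(s["time_s"],s["tool_pos"],s["orientation"],s["opening"],env.tip_reach)
for cam in("top","side"):
    p=eyes.get_image(cam); cv2.imwrite(f"pics/{cam}0.png",p["frame"])
    print(cam,"pos",-np.array(p["R"]).T@p["t"])
    for n in("motor","pulley","block"):
        for q,z in(("_flag_hinge",.048),("_tray",.008),("_flag_tab",.06),("",.008),("_bay",0)):
            r=nets.tip_of(n+q,p)[:2]
            print(n+q,[(np.round(a["point"]).tolist(),round(a["confidence"],2),ray(p,a["point"],z).round(3).tolist()) for a in r])
    for n in("tape_amber","flux_bottle","marker_pen","side_cutters","bearing","plug_housing"):
        r=nets.tip_of(n,p)[:1]
        print(n,[(np.round(a["point"]).tolist(),round(a["confidence"],2),ray(p,a["point"],0).round(3).tolist()) for a in r])
E
```

```text
0.0 [ 0.26654391 -0.59217921  0.25525427] [-3.06968942e+00 -6.59144488e-01  8.05488086e-04] 0.08495025105448065 0.025
top pos [ 0.50610341 -0.26379098  0.99998359]
motor_flag_hinge [([213.0, 316.0], 0.97, [0.601, -0.207, 0.048]), ([153.0, 307.0], 0.3, [0.727, -0.189, 0.048])]
motor_tray [([219.0, 345.0], 0.84, [0.591, -0.267, 0.008]), ([253.0, 199.0], 0.67, [0.517, 0.049, 0.008])]
motor_flag_tab [([240.0, 312.0], 0.79, [0.543, -0.2, 0.06])]
motor [([262.0, 411.0], 0.71, [0.5, -0.408, 0.008]), ([219.0, 346.0], 0.54, [0.591, -0.27, 0.008])]
motor_bay [([221.0, 330.0], 0.93, [0.589, -0.235, 0.0])]
pulley_flag_hinge [([258.0, 401.0], 0.68, [0.507, -0.382, 0.048]), ([177.0, 390.0], 0.58, [0.675, -0.362, 0.048])]
pulley_tray [([266.0, 428.0], 0.86, [0.49, -0.445, 0.008]), ([242.0, 240.0], 0.48, [0.542, -0.039, 0.008])]
pulley_flag_tab []
pulley [([265.0, 426.0], 0.61, [0.492, -0.439, 0.008])]
pulley_bay [([260.0, 411.0], 0.92, [0.503, -0.411, -0.0])]
block_flag_hinge [([231.0, 210.0], 0.71, [0.563, 0.014, 0.048])]
block_tray [([242.0, 241.0], 0.84, [0.543, -0.042, 0.008]), ([179.0, 391.0],
[... 1485 characters left out ...]
]
block_flag_hinge [([324.0, 304.0], 0.89, [0.563, 0.012, 0.048]), ([239.0, 295.0], 0.64, [0.582, -0.215, 0.048])]
block_tray [([314.0, 317.0], 0.62, [0.539, -0.04, 0.008]), ([241.0, 290.0], 0.28, [0.594, -0.252, 0.008])]
block_flag_tab [([322.0, 334.0], 0.74, [0.511, 0.019, 0.06])]
block [([312.0, 313.0], 0.61, [0.546, -0.045, 0.008])]
block_bay [([331.0, 315.0], 0.76, [0.543, -0.007, 0.0])]
tape_amber [([216.0, 260.0], 0.81, [0.673, -0.355, 0.0])]
flux_bottle []
marker_pen [([215.0, 256.0], 0.28, [0.682, -0.362, 0.0])]
side_cutters [([159.0, 319.0], 0.53, [0.518, -0.614, 0.0])]
bearing [([245.0, 292.0], 0.69, [0.59, -0.247, 0.0])]
plug_housing [([213.0, 257.0], 0.54, [0.681, -0.367, 0.0])]
```

View pics/top0.png

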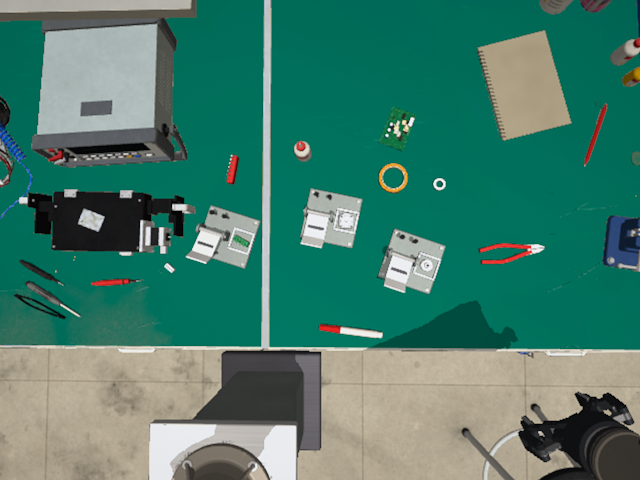

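View pics/side0.png

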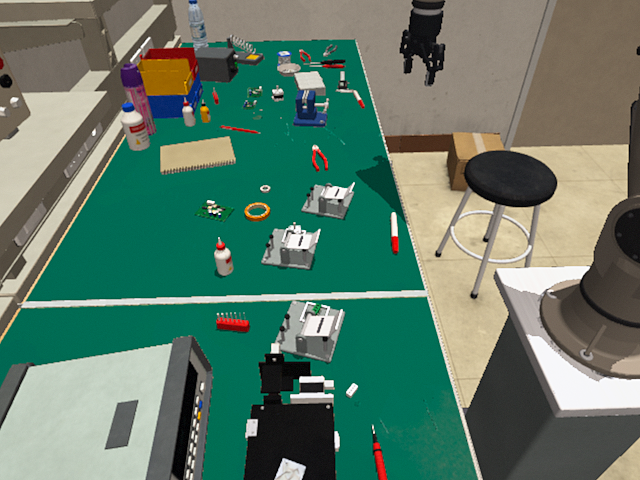

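The top view shows the block bay at (226,238), motor bay at (330,220) and pulley bay at (411,260), columns first. All flags are on the robot side and left of their trays. The side view agrees: the pen at (395,232) lies in front and the bottle behind the motor bay. I'll start with the pulley and shut the gripper while moving to a hover.

>>> play_rows:
  targets:
    - [20,34,-5,0,0,-6,0]
    - [20,34,-5,0,0,-6,0]
    - [20,34,-5,0,0,-6,0]
    - [20,34,-5,0,0,-6,0]
    - [20,34,-5,0,0,-6,0]
    - [20,34,-5,0,0,-6,0]
    - [17,37,-5,0,0,-5.5,0]
    - [0,0,0,0,0,0,0]

```text
time_s: 3.2
tool_pos: [0.4058, -0.348, 0.2211]
orientation: [-3.106, 0.461, 0.0]
wrist_force: [-1.3, -0.9, 0.2]
opening: 0.0002
grasp_force: 0.0
```

```bash
cat >> h.py <<'E'
from scipy.spatial.transform import Rotation as Ro
def wrist():
    s=sensors.get_obs(); p=eyes.get_image("wrist")
    T=np.eye(4);T[:3,:3]=Ro.from_rotvec(s["orientation"]).as_matrix();T[:3,3]=s["tool_pos"]
    C=np.linalg.inv(T@np.array(p["T_tool_cam"])); q=dict(p); q["R"]=C[:3,:3]; q["t"]=C[:3,3]
    return p,q
E
python3 - <<'E'
from h import *
s=sensors.get_obs(); print(s["time_s"],s["tool_pos"],Ro.from_rotvec(s["orientation"]).as_matrix().round(3).tolist(),s["opening"])
p,q=wrist(); cv2.imwrite("pics/w1.png",p["frame"]); print(p["T_tool_cam"])
for n in("motor","pulley"):
    for k,z in(("_flag_hinge",.048),("_tray",.008),("_flag_tab",.06),("_bay",0)):
        r=nets.tip_of(n+k,p)[:2]
        print(n+k,[(np.round(a["point"]).tolist(),round(a["confidence"],2),ray(q,a["point"],z).round(3).tolist()) for a in r])
E
```

```text
3.2 [ 0.40579478 -0.34800573  0.2210758 ] [[0.957, -0.29, 0.0], [-0.29, -0.957, 0.002], [-0.0, -0.002, -1.0]] 0.00022072881906185933
[[-4.50256299e-04 -9.49947608e-01 -3.12408929e-01  8.11027652e-02]
 [ 9.99999616e-01 -6.62479103e-04  5.73172841e-04 -4.98005918e-04]
 [-7.51448556e-04 -3.12408551e-01  9.49947542e-01 -1.18001598e-01]
 [ 0.00000000e+00  0.00000000e+00  0.00000000e+00  1.00000000e+00]]
motor_flag_hinge [([18.0, 39.0], 0.74, [0.599, -0.21, 0.048])]
motor_tray [([74.0, 320.0], 0.48, [0.513, -0.383, 0.008])]
motor_flag_tab [([111.0, 50.0], 0.83, [0.541, -0.194, 0.06]), ([81.0, 394.0], 0.4, [0.49, -0.428, 0.06])]
motor_bay [([25.0, 110.0], 0.66, [0.597, -0.234, 0.0])]
pulley_flag_hinge [([70.0, 321.0], 0.78, [0.512, -0.383, 0.048])]
pulley_tray [([80.0, 396.0], 0.62, [0.491, -0.44, 0.008])]
pulley_flag_tab [([160.0, 318.0], 0.73, [0.454, -0.363, 0.06])]
pulley_bay [([82.0, 351.0], 0.75, [0.501, -0.406, 0.0])]
```

View pics/w1.png

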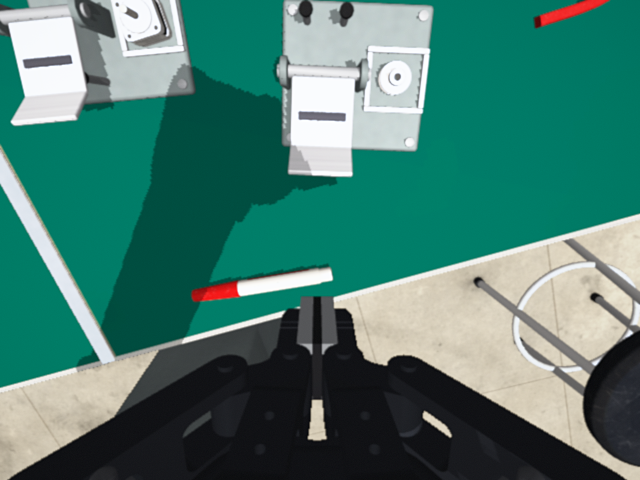

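The wrist view shows the pulley bay with its hinge at (321,70) and tab at (318,160). It agrees with the top and side estimates to about 3 mm, so I'll generate the path rows.

```bash
cat > plan.py <<'E'
from h import *
import sys
def rot(th,p): c,s=np.cos(th),np.sin(th); return np.array([p[0]*c+p[1]*s,-p[0]*s+p[1]*c])
def path(lead=2.):
    P=[]  # tip u,w (mm), alpha deg, label
    P.append((-122,37,45,"pre")); P.append((-72,-13,45,"under"))
    off=13; Tc=np.array([-55.3-off*.707,3.8-off*.707])
    for t in (0,6,12,18,24,30,36,42,45): P.append((*rot(np.radians(t),Tc),45-t,f"A{t}"))
    a=np.array(P[-1][:2]); b=np.array([-13,46.])
    for k in range(1,6): P.append((*(a+(b-a)*k/5),0,f"B{k}"))
    for t in range(98,181,7):
        r=np.radians(t); e=48*np.array([-np.cos(r),np.sin(r)])+(2-lead*(t-90)/90)*np.array([-np.sin(r),-np.cos(r)])
        P.append((e[0]-11,e[1],0,f"C{t}"))
    r=np.pi; P.append((48-11,2-lead,0,"C180"))
    return P
def world(h,psi,P):
    x=np.array([np.cos(psi),np.sin(psi),0]);y=np.array([-np.sin(psi),np.cos(psi),0]);z=np.array([0,0,1.])
    o=[]
    for u,w,a,l in P:
        a_=np.radians(a); T=np.array([h[0],h[1],.048])*1000+u*x+w*z
        o.append((T-25*(np.sin(a_)*x-np.cos(a_)*z),a,l))
    return o,y
if __name__=="__main__":
    h=[float(sys.argv[1]),float(sys.argv[2])];psi=float(sys.argv[3])
    W,y=world(h,psi,path()); s=sensors.get_obs(); c=s["tool_pos"]*1000 if hasattr(s["tool_pos"],"shape") else np.array(s["tool_pos"])*1000; a0=0
    print("yhat",y.round(3))
    acc=np.round(c)
    for t,a,l in W:
        d=np.round(t-acc,0); acc=acc+d; da=-(a-a0); a0=a
        print(l,d.astype(int).tolist(),(da*y[:2]).round(1).tolist(),"tcp",t.round().astype(int).tolist())
E
python3 plan.py .511 -.383 -.31
```

```text
yhat [0.305 0.952 0.   ]
pre [-25, 13, -118] [-13.7, -42.9] tcp [378, -340, 103]
under [48, -16, -50] [0.0, 0.0] tcp [426, -356, 53]
A0 [7, -2, 7] [0.0, 0.0] tcp [433, -358, 60]
A6 [1, 0, 9] [1.8, 5.7] tcp [434, -358, 69]
A12 [3, -1, 8] [1.8, 5.7] tcp [437, -359, 77]
A18 [3, -1, 8] [1.8, 5.7] tcp [440, -360, 85]
A24 [4, -2, 8] [1.8, 5.7] tcp [444, -362, 93]
A30 [5, -1, 7] [1.8, 5.7] tcp [449, -363, 100]
A36 [6, -2, 6] [1.8, 5.7] tcp [455, -365, 106]
A42 [6, -2, 6] [1.8, 5.7] tcp [461, -367, 112]
A45 [3, -1, 3] [0.9, 2.9] tcp [464, -368, 115]
B1 [7, -2, 1] [0.0, 0.0] tcp [471, -370, 116]
B2 [7, -2, 0] [0.0, 0.0] tcp [478, -372, 116]
B3 [7, -3, 1] [0.0, 0.0] tcp [485, -375, 117]
B4 [7, -2, 1] [0.0, 0.0] tcp [492, -377, 118]
B5 [7, -2, 1] [0.0, 0.0] tcp [499, -379, 119]
C98 [6, -2, 2] [0.0, 0.0] tcp [505, -381, 121]
C105 [6, -2, -1] [0.0, 0.0] tcp [511, -383, 120]
C112 [5, -2, -2] [0.0, 0.0] tcp [516, -385, 118]
C119 [6, -1, -2] [0.0, 0.0] tcp [522, -386, 116]
C126 [4, -2, -3] [0.0, 0.0] tcp [526, -388, 113]
C133 [5, -1, -4] [0.0, 0.0] tcp [531, -389, 109]
C140 [4, -2, -4] [0.0, 0.0] tcp [535, -391, 105]
C147 [3, -1, -5] [0.0, 0.0] tcp [538, -392, 100]
C154 [3, -1, -5] [0.0, 0.0] tcp [541, -393, 95]
C161 [3, 0, -6] [0.0, 0.0] tcp [544, -393, 89]
C168 [1, -1, -6] [0.0, 0.0] tcp [545, -394, 83]
C175 [1, 0, -6] [0.0, 0.0] tcp [546, -394, 77]
C180 [0, 0, -4] [0.0, 0.0] tcp [546, -394, 73]
```

>>> play_rows:
  targets:
    - [-5,2,-18,-2.3,-7.2,0,0]
    - [-4,2,-20,-2.3,-7.2,0,0]
    - [-4,2,-20,-2.3,-7.1,0,0]
    - [-4,2,-20,-2.3,-7.1,0,0]
    - [-4,2,-20,-2.3,-7.1,0,0]
    - [-4,3,-20,-2.2,-7.2,0,0]
    - [0,0,0,0,0,0,0]
    - [0,0,0,0,0,0,0]

```text
time_s: 4.65
tool_pos: [0.396, -0.3353, 0.1355]
orientation: [2.929, -0.406, 0.906]
wrist_force: [1.0, 0.5, -0.1]
opening: 0.0002
grasp_force: 0.0
```

```bash
python3 - <<'E'
from h import *
s=sensors.get_obs(); print(s["tool_pos"],Ro.from_rotvec(s["orientation"]).as_matrix().round(3).tolist(),s["q"])
E
```

```text
[ 0.39603184 -0.33525008  0.13545919] [[0.794, -0.263, 0.548], [-0.234, -0.964, -0.123], [0.561, -0.031, -0.827]] [ 1.16444166  0.16648645 -0.38224798  2.32569379 -1.04789443  0.29224933
 -0.08085155]
```

>>> play_rows:
  targets:
    - [0,0,-8,-1,-3,0,0]
    - [0,0,-8,-1,-3,0,0]
    - [0,0,0,0,0,0,0]

```text
time_s: 5.03
tool_pos: [0.3935, -0.3398, 0.1306]
orientation: [2.888, -0.393, 1.023]
wrist_force: [0.7, -0.7, -0.3]
opening: -0.0004
grasp_force: 0.0
```

```bash
cat > st.py <<'E'
from h import *
s=sensors.get_obs(); R=Ro.from_rotvec(s["orientation"]).as_matrix(); print(s["time_s"],np.round(s["tool_pos"],4),"z",R[:,2].round(3),"y",R[:,1].round(3),"alpha",np.degrees(np.arccos(-R[2,2])).round(1),"q",np.round(s["q"],2),"F",np.round(s["wrist_force"],1))
E
python3 st.py
```

```text
5.025 [ 0.3935 -0.3398  0.1306] z [ 0.612 -0.133 -0.779] y [-0.255 -0.966 -0.035] alpha 38.8 q [ 1.55  0.23 -0.75  2.36 -1.35  0.23  0.29] F [ 0.7 -0.7 -0.3]
```

>>> play_rows:
  targets:
    - [3,-1,-5,1.6,5,0,0]
    - [3,-1,-5,1.6,5,0,0]
    - [3,-2,-10,0,0,0,0]
    - [4,-2,-12,0,0,0,0]
    - [0,0,0,0,0,0,0]
    - [0,0,0,0,0,0,0]

```text
time_s: 5.78
tool_pos: [0.4072, -0.3407, 0.1011]
orientation: [2.973, -0.399, 0.864]
wrist_force: [-0.9, -0.3, 0.1]
opening: 0.0003
grasp_force: 0.0
```

```bash
python3 st.py
```

```text
5.775 [ 0.4072 -0.3407  0.1011] z [ 0.525 -0.09  -0.847] y [-0.249 -0.967 -0.051] alpha 32.2 q [ 1.25  0.28 -0.49  2.29 -0.94  0.23 -0.16] F [-0.9 -0.3  0.1]
```

```bash
cat > p2.py <<'E'
from plan import *
h=[float(sys.argv[1]),float(sys.argv[2])];psi=float(sys.argv[3]);A=float(sys.argv[4]);st=sys.argv[5] if len(sys.argv)>5 else "under"
a=np.radians(A);n=np.array([np.cos(a),np.sin(a)]);d=np.array([np.sin(a),-np.cos(a)])
Tc=np.array([-72.4,17.6])-11*n+20*d
P=[(*(Tc-[14,-40]),A,"pre"),(*(Tc-[10,8]),A,"under")]
N=4
for t in np.linspace(0,A,N+1): P.append((*rot(np.radians(t),Tc),A-t,f"A{t:.0f}"))
a1=np.array(P[-1][:2]);b=np.array([-49.5,43.]);c=np.array([-13,46.])
for k in range(1,4): P.append((*(a1+(b-a1)*k/3),0,f"M{k}"))
for k in range(1,6): P.append((*(b+(c-b)*k/5),0,f"B{k}"))
P+=[q for q in path() if q[3][0]=="C"]
W,y=world(h,psi,P); i=[k for k,q in enumerate(W) if q[2]==st][0]
s=sensors.get_obs();R=Ro.from_rotvec(s["orientation"]).as_matrix();acc=np.round(np.array(s["tool_pos"])*1000)
x=np.array([np.cos(psi),np.sin(psi),0])
def Rt(al): zz=np.sin(al)*x-np.cos(al)*np.array([0,0,1]); return np.c_[np.cross(-y,zz),-y,zz]
for t,al,l in W[i:]:
    Rn=Rt(np.radians(al)); rv=np.degrees(Ro.from_matrix(Rn@R.T).as_rotvec()); dd=np.round(t-acc); acc=acc+dd; R=Rn
    print(l,dd.astype(int).tolist(),rv.round(1).tolist(),t.round().astype(int).tolist())
E
python3 p2.py .511 -.383 -.31 25 | head -12
```

```text
under [14, -13, -44] [-0.9, 7.6, -3.1] [421, -354, 57]
A0 [10, -3, 8] [0.0, 0.0, 0.0] [431, -357, 65]
A6 [2, -1, 10] [1.9, 6.0, 0.0] [433, -358, 75]
A12 [3, -1, 8] [1.9, 6.0, -0.0] [436, -359, 83]
A19 [4, -1, 9] [1.9, 6.0, -0.0] [440, -360, 92]
A25 [5, -2, 8] [1.9, 6.0, 0.0] [445, -362, 100]
M1 [6, -2, 5] [0.0, 0.0, 0.0] [451, -364, 105]
M2 [7, -2, 6] [0.0, 0.0, 0.0] [458, -366, 111]
M3 [6, -2, 5] [0.0, 0.0, 0.0] [464, -368, 116]
B1 [7, -2, 1] [0.0, 0.0, 0.0] [471, -370, 117]
B2 [7, -2, 0] [0.0, 0.0, 0.0] [478, -372, 117]
B3 [7, -3, 1] [0.0, 0.0, 0.0] [485, -375, 118]
```

>>> play_rows:
  targets:
    - [3,-3,-10,-0.3,2.6,-1.1,0]
    - [3,-3,-10,-0.3,2.5,-1,0]
    - [3,-3,-10,-0.3,2.5,-1,0]
    - [5,-4,-14,0,0,0,0]
    - [0,0,0,0,0,0,0]
    - [0,0,0,0,0,0,0]

```text
time_s: 6.52
tool_pos: [0.421, -0.3542, 0.0576]
orientation: [2.967, -0.463, 0.658]
wrist_force: [0.9, 0.3, 0.3]
opening: -0.0001
grasp_force: 0.0
```

```bash
python3 st.py; python3 p2.py .511 -.383 -.31 25|head -3; python3 -c "
from h import *
p,q=wrist();cv2.imwrite('pics/w2.png',p['frame'])"
```

```text
6.525 [ 0.421  -0.3542  0.0576] z [ 0.403 -0.13  -0.906] y [-0.305 -0.952  0.001] alpha 25.0 q [ 0.69  0.35  0.03  2.24 -0.89  0.23 -0.32] F [0.9 0.3 0.3]
under [0, 0, -1] [0.1, 0.0, 0.0] [421, -354, 57]
A0 [10, -3, 8] [0.0, 0.0, 0.0] [431, -357, 65]
A6 [2, -1, 10] [1.9, 6.0, 0.0] [433, -358, 75]
```

View pics/w2.png

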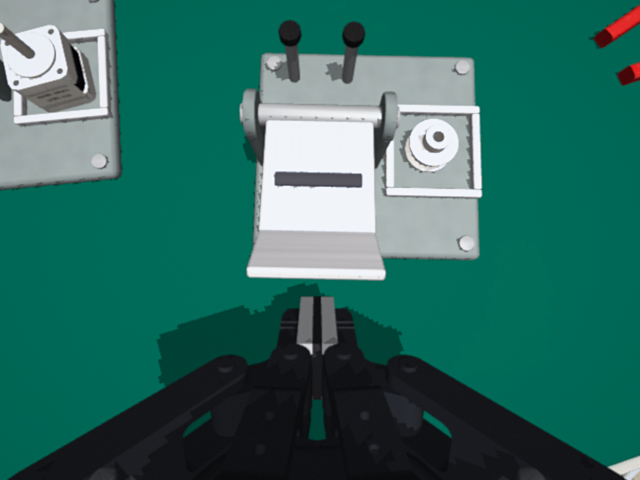

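The wrist view shows the fingertip at (317,298), centred on the tab (248–385) and just in front of it. Next I push under it and lift.

>>> play_rows:
  targets:
    - [5,-2,3,0,0,0,0]
    - [5,-1,4,0,0,0,0]
    - [2,-1,10,1.9,6,0,0]
    - [3,-1,8,1.9,6,0,0]
    - [4,-1,9,1.9,6,0,0]
    - [5,-2,8,1.9,6,0,0]

```text
time_s: 7.32
tool_pos: [0.4448, -0.3617, 0.0986]
orientation: [3.103, -0.483, 0.008]
wrist_force: [0.0, 0.2, -0.9]
opening: 0.0002
grasp_force: 0.3
```

```bash
python3 st.py; python3 -c "
from h import *
p,q=wrist();cv2.imwrite('pics/w3.png',p['frame'])"; python3 p2.py .511 -.383 -.31 25 M1
```

```text
7.325 [ 0.4448 -0.3617  0.0986] z [ 0.005 -0.002 -1.   ] y [-0.304 -0.953  0.   ] alpha 0.3 q [ 0.18  0.49  0.56  1.89 -0.34  0.85 -0.97] F [ 0.   0.2 -0.9]
M1 [2, -2, 5] [0.2, 0.3, -0.3] [451, -364, 105]
M2 [7, -2, 6] [0.0, 0.0, 0.0] [458, -366, 111]
M3 [6, -2, 5] [0.0, 0.0, 0.0] [464, -368, 116]
B1 [7, -2, 1] [0.0, 0.0, 0.0] [471, -370, 117]
B2 [7, -2, 0] [0.0, 0.0, 0.0] [478, -372, 117]
B3 [7, -3, 1] [0.0, 0.0, 0.0] [485, -375, 118]
B4 [7, -2, 0] [0.0, 0.0, 0.0] [492, -377, 118]
B5 [7, -2, 1] [0.0, 0.0, 0.0] [499, -379, 119]
C98 [6, -2, 2] [0.0, 0.0, 0.0] [505, -381, 121]
C105 [6, -2, -1] [0.0, 0.0, 0.0] [511, -383, 120]
C112 [5, -2, -2] [0.0, 0.0, 0.0] [516, -385, 118]
C119 [6, -1, -2] [0.0, 0.0, 0.0] [522, -386, 116]
C126 [4, -2, -3] [0.0, 0.0, 0.0] [526, -388, 113]
C133 [5, -1, -4] [0.0, 0.0, 0.0] [531, -389, 109]
C140 [4, -2, -4] [0.0, 0.0, 0.0] [535, -391, 105]
C147 [3, -1, -5] [0.0, 0.0, 0.0] [538, -392, 100]
C154 [3, -1, -5] [0.0, 0.0, 0.0] [541, -393, 95]
C161 [3, 0, -6] [0.0, 0.0, 0.0] [544, -393, 89]
C168 [1, -1, -6] [0.0, 0.0, 0.0] [545, -394, 83]
C175 [1, 0, -6] [0.0, 0.0, 0.0] [546, -394, 77]
C180 [0, 0, -4] [0.0, 0.0, 0.0] [546, -394, 73]
```

View pics/w3.png

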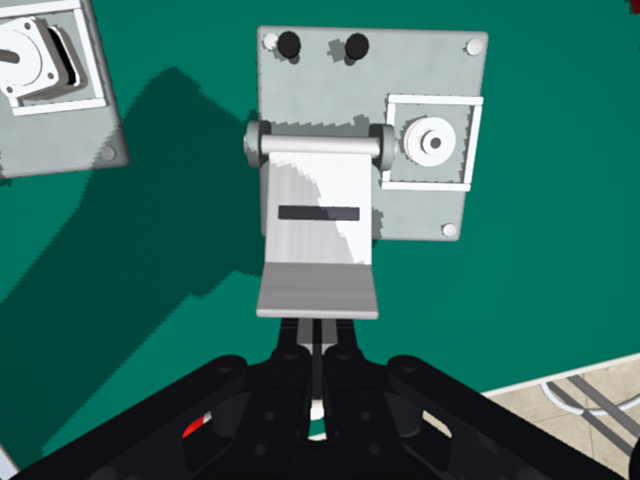

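The tab now covers the fingertip near (317,318), so the finger is under it, and the flag is rising with low force. I'll continue the push.

>>> play_rows:
  targets:
    - [6,-2,5,0,0,0,0]
    - [7,-2,6,0,0,0,0]
    - [6,-2,5,0,0,0,0]
    - [7,-2,1,0,0,0,0]
    - [7,-2,0,0,0,0,0]
    - [7,-3,1,0,0,0,0]
    - [7,-2,0,0,0,0,0]
    - [7,-2,1,0,0,0,0]

```text
time_s: 8.38
tool_pos: [0.5004, -0.3785, 0.1161]
orientation: [3.104, -0.482, 0.016]
wrist_force: [0.1, -0.1, -0.3]
opening: 0.0
grasp_force: 0.3
```

```bash
python3 st.py; python3 -c "
from h import *
p=eyes.get_image('side');cv2.imwrite('pics/s4.png',cv2.resize(p['frame'][120:300,230:430],None,fx=3,fy=3))"
```

```text
8.375 [ 0.5004 -0.3785  0.1161] z [ 0.01  -0.002 -1.   ] y [-0.303 -0.953 -0.001] alpha 0.6 q [ 0.18  0.55  0.55  1.75 -0.35  0.93 -1.01] F [ 0.1 -0.1 -0.3]
```

View pics/s4.png

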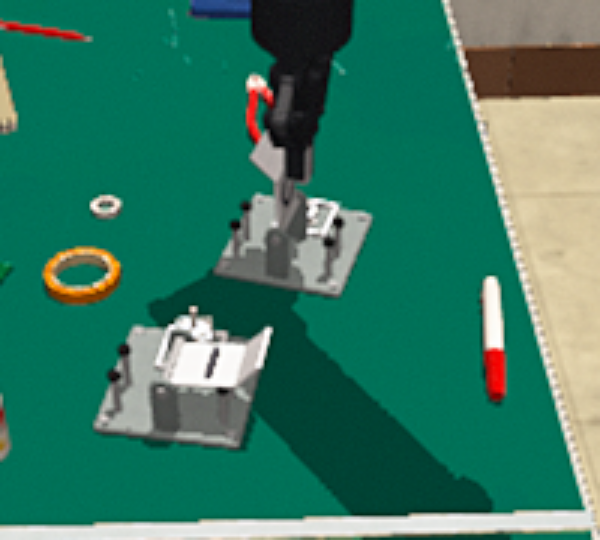

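The side crop shows the pulley flag upright at (287,210), tab leaning away, with the finger behind it. I'll carry it over.

>>> play_rows:
  targets:
    - [6,-2,3,0,0,0,0]
    - [6,-2,0,0,0,0,0]
    - [5,-2,-2,0,0,0,0]
    - [6,-1,-2,0,0,0,0]
    - [4,-2,-3,0,0,0,0]
    - [5,-1,-4,0,0,0,0]
    - [4,-2,-4,0,0,0,0]
    - [3,-1,-5,0,0,0,0]
    - [3,-1,-5,0,0,0,0]
    - [3,0,-6,0,0,0,0]
    - [1,-1,-5,0,0,0,0]

```text
time_s: 9.8
tool_pos: [0.5461, -0.3933, 0.083]
orientation: [-3.104, 0.482, -0.017]
wrist_force: [0.3, 0.5, 1.1]
opening: -0.0001
grasp_force: 0.2
```

>>> play_rows:
  targets:
    - [1,0,-4,0,0,0,0]
    - [0,0,-3,0,0,0,0]
    - [0,0,-3,0,0,0,0]
    - [0,0,0,0,0,0,0]

```text
time_s: 10.3
tool_pos: [0.547, -0.3936, 0.0751]
orientation: [-3.104, 0.482, -0.018]
wrist_force: [-2.5, 1.9, 8.6]
opening: 0.0001
grasp_force: 3.9
```

Contact at tip height 50 mm with 8.6 N means the flag is on its stop. I'll lift off and check.

>>> play_rows:
  targets:
    - [0,0,10,0,0,0,0]
    - [0,0,30,0,0,0,0]
    - [0,0,40,0,0,0,0]
    - [-25,20,30,0,0,2,0]
    - [-25,25,10,0,0,3,0]
    - [-25,25,0,0,0,2.5,0]
    - [0,0,0,0,0,0,0]

```text
time_s: 11.18
tool_pos: [0.4702, -0.3218, 0.1937]
orientation: [-3.127, 0.277, -0.016]
wrist_force: [0.7, -0.2, 0.4]
opening: -0.0001
grasp_force: 0.0
```

```bash
python3 st.py; python3 - <<'E'
from h import *
p,q=wrist();cv2.imwrite('pics/w5.png',p['frame'])
for k,z in(("_flag_hinge",.048),("_tray",.008),("_flag_tab",.06),("_bay",0)):
    r=nets.tip_of("motor"+k,p)[:2]
    print(k,[(np.round(a["point"]).tolist(),round(a["confidence"],2),ray(q,a["point"],z).round(3).tolist()) for a in r])
E
python3 p2.py .598 -.210 -.18 25 pre
```

```text
11.175 [ 0.4702 -0.3218  0.1937] z [ 0.011  0.002 -1.   ] y [-0.176 -0.984 -0.004] alpha 0.6 q [ 0.07  0.36  0.58  1.82 -0.23  1.02 -1.01] F [ 0.7 -0.2  0.4]
_flag_hinge [([75.0, 110.0], 0.66, [0.6, -0.209, 0.048])]
_tray [([73.0, 411.0], 0.7, [0.57, -0.409, 0.008])]
_flag_tab []
_bay [([83.0, 180.0], 0.8, [0.594, -0.237, 0.0])]
pre [29, 132, -89] [-4.4, -24.0, -0.1] [501, -192, 105]
under [4, -1, -48] [0.0, 0.0, 0.0] [505, -193, 57]
A0 [10, -2, 8] [0.0, 0.0, 0.0] [515, -195, 65]
A6 [2, 0, 10] [1.1, 6.1, -0.0] [517, -195, 75]
A12 [4, -1, 8] [1.1, 6.1, 0.0] [521, -196, 83]
A19 [4, -1, 9] [1.1, 6.1, 0.0] [525, -197, 92]
A25 [5, -1, 8] [1.1, 6.1, 0.0] [530, -198, 100]
M1 [6, -1, 5] [0.0, 0.0, 0.0] [536, -199, 105]
M2 [7, -1, 6] [0.0, 0.0, 0.0] [543, -200, 111]
M3 [6, -1, 5] [0.0, 0.0, 0.0] [549, -201, 116]
B1 [7, -1, 1] [0.0, 0.0, 0.0] [556, -202, 117]
B2 [8, -2, 0] [0.0, 0.0, 0.0] [564, -204, 117]
B3 [7, -1, 1] [0.0, 0.0, 0.0] [571, -205, 118]
B4 [7, -1, 0] [0.0, 0.0, 0.0] [578, -206, 118]
B5 [7, -2, 1] [0.0, 0.0, 0.0] [585, -208, 119]
C98 [7, -1, 2] [0.0, 0.0, 0.0] [592, -209, 121]
C105 [6, -1, -1] [0.0, 0.0, 0.0] [598, -210, 120]
C112 [5, -1, -2] [0.0, 0.0, 0.0] [603, -211, 118]
C119 [6, -1, -2] [0.0, 0.0, 0.0] [609, -212, 116]
C126 [5, -1, -3] [0.0, 0.0, 0.0] [614, -213, 113]
C133 [5, -1, -4] [0.0, 0.0, 0.0] [619, -214, 109]
C140 [4, -1, -4] [0.0, 0.0, 0.0] [623, -215, 105]
C147 [3, 0, -5] [0.0, 0.0, 0.0] [626, -215, 100]
C154 [3, -1, -5] [0.0, 0.0, 0.0] [629, -216, 95]
C161 [3, 0, -6] [0.0, 0.0, 0.0] [632, -216, 89]
C168 [1, 0, -6] [0.0, 0.0, 0.0] [633, -216, 83]
C175 [1, -1, -6] [0.0, 0.0, 0.0] [634, -217, 77]
C180 [0, 0, -4] [0.0, 0.0, 0.0] [634, -217, 73]
```

View pics/w5.png

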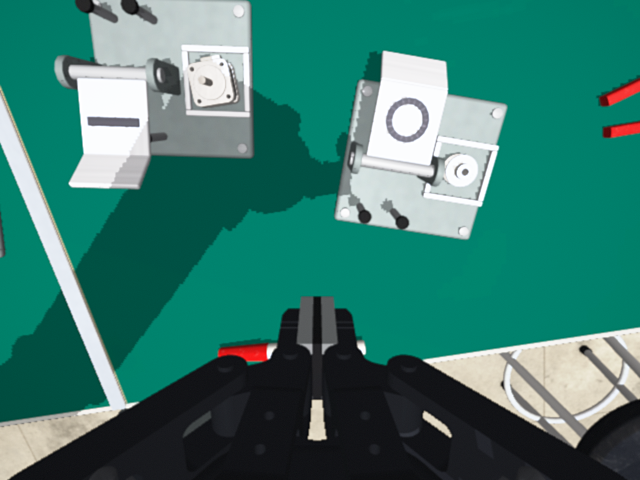

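The pulley flag lies over with its ring up at (407,118). The motor bay's edges line up with the view, so its yaw is about −0.18, and its tab is at (110,170). Next I move to its approach pose.

>>> play_rows:
  targets:
    - [5,22,-5,-0.7,-4,0,0]
    - [5,22,-10,-0.7,-4,0,0]
    - [5,22,-16,-0.7,-4,0,0]
    - [5,22,-18,-0.7,-4,0,0]
    - [5,22,-20,-0.8,-4,0,0]
    - [4,22,-20,-0.8,-4,0,0]
    - [0,0,0,0,0,0,0]

```text
time_s: 12.3
tool_pos: [0.4989, -0.1897, 0.1022]
orientation: [3.023, -0.266, 0.661]
wrist_force: [0.2, -0.6, 0.8]
opening: 0.0002
grasp_force: 0.0
```

```bash
python3 st.py;python3 p2.py .599 -.210 -.18 25 under | head -3
```

```text
12.3 [ 0.4989 -0.1897  0.1022] z [ 0.411 -0.072 -0.909] y [-0.174 -0.985 -0.001] alpha 24.7 q [ 0.03  0.23  0.33  2.28 -0.58  0.26 -0.88] F [ 0.2 -0.6  0.8]
under [7, -3, -45] [-0.1, -0.3, -0.3] [506, -193, 57]
A0 [10, -2, 8] [0.0, 0.0, 0.0] [516, -195, 65]
A6 [2, 0, 10] [1.1, 6.1, -0.0] [518, -195, 75]
```

>>> play_rows:
  targets:
    - [2,-1,-15,0,0,0,0]
    - [2,-1,-15,0,0,0,0]
    - [3,-1,-15,0,0,0,0]
    - [0,0,0,0,0,0,0]

```text
time_s: 12.8
tool_pos: [0.5092, -0.1961, 0.0598]
orientation: [3.017, -0.269, 0.67]
wrist_force: [-0.5, -0.8, 1.0]
opening: -0.0001
grasp_force: 0.0
```

```bash
python3 st.py; python3 -c "
from h import *
p,q=wrist();cv2.imwrite('pics/w6.png',p['frame'])"
```

```text
12.8 [ 0.5092 -0.1961  0.0598] z [ 0.416 -0.076 -0.906] y [-0.177 -0.984  0.001] alpha 25.0 q [-0.07  0.36  0.45  2.28 -1.18  0.23 -0.3 ] F [-0.5 -0.8  1. ]
```

View pics/w6.png

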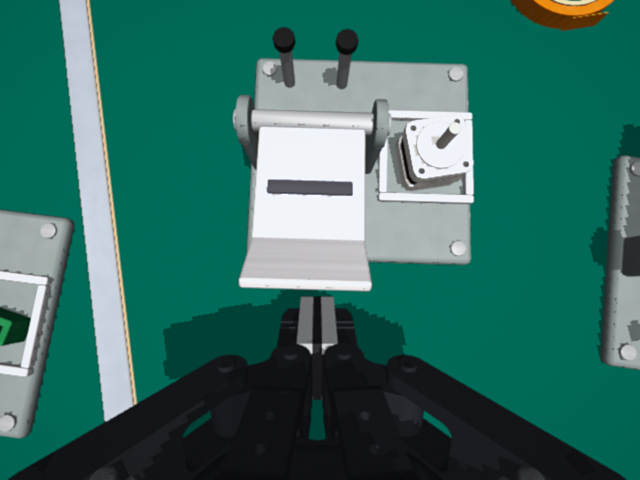

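The tip at (317,298) is about 4 mm right of the tab's middle, which is at column 305. I'll correct by +4 mm in y and lift.

>>> play_rows:
  targets:
    - [0,4,-3,0,0,0,0]
    - [4,0,4,0,0,0,0]
    - [4,0,4,0,0,0,0]
    - [2,0,10,1.1,6.1,0,0]
    - [4,-1,8,1.1,6.1,0,0]
    - [4,-1,9,1.1,6.1,0,0]
    - [5,-1,8,1.1,6.1,0,0]

```text
time_s: 13.72
tool_pos: [0.5303, -0.1933, 0.0988]
orientation: [-3.127, 0.277, -0.025]
wrist_force: [-1.4, 0.8, -0.5]
opening: 0.0
grasp_force: 0.4
```

```bash
python3 st.py; python3 -c "
from h import *
p,q=wrist();cv2.imwrite('pics/w7.png',p['frame'])";python3 p2.py .600 -.206 -.18 25 M1|head -1
```

```text
13.725 [ 0.5303 -0.1933  0.0988] z [ 0.016  0.001 -1.   ] y [-0.176 -0.984 -0.003] alpha 0.9 q [-0.4   0.6   0.91  1.93 -0.61  0.9  -0.93] F [-1.4  0.8 -0.5]
M1 [6, -1, 5] [0.0, 0.7, -0.4] [538, -195, 105]
```

View pics/w7.png

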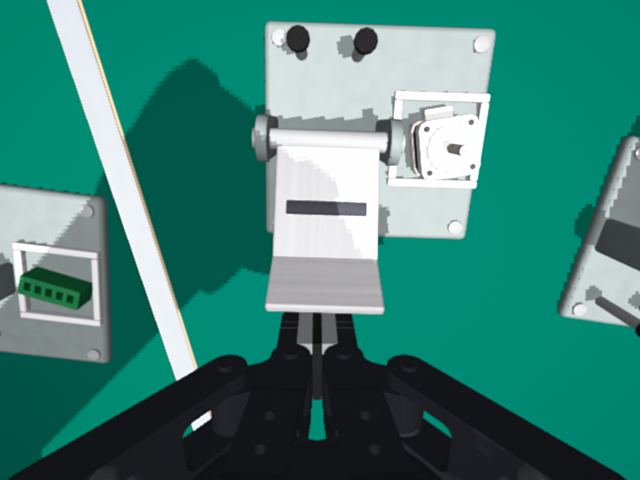

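The finger is under the tab at (320,312), nearly centred. Continuing to upright and over.

>>> play_rows:
  targets:
    - [7,-1,6,0,0,0,0]
    - [7,-1,6,0,0,0,0]
    - [6,-1,5,0,0,0,0]
    - [7,-1,1,0,0,0,0]
    - [8,-2,0,0,0,0,0]
    - [7,-1,1,0,0,0,0]
    - [7,-1,0,0,0,0,0]
    - [7,-2,1,0,0,0,0]

```text
time_s: 14.78
tool_pos: [0.5886, -0.2019, 0.1171]
orientation: [-3.125, 0.274, -0.036]
wrist_force: [-1.1, 0.3, -0.6]
opening: -0.0
grasp_force: 0.3
```

>>> play_rows:
  targets:
    - [7,-1,2,0,0,0,0]
    - [6,-1,-1,0,0,0,0]
    - [5,-1,-2,0,0,0,0]
    - [6,-1,-2,0,0,0,0]
    - [5,-1,-3,0,0,0,0]
    - [5,-1,-4,0,0,0,0]
    - [4,-1,-4,0,0,0,0]
    - [3,0,-5,0,0,0,0]
    - [3,-1,-5,0,0,0,0]
    - [3,0,-6,0,0,0,0]
    - [1,0,-5,0,0,0,0]

```text
time_s: 16.15
tool_pos: [0.6363, -0.2104, 0.082]
orientation: [-3.125, 0.275, -0.037]
wrist_force: [1.4, -0.2, 0.9]
opening: 0.0002
grasp_force: 0.3
```

>>> play_rows:
  targets:
    - [1,0,-4,0,0,0,0]
    - [0,0,-3,0,0,0,0]
    - [0,0,-2,0,0,0,0]
    - [0,0,0,0,0,0,0]

```text
time_s: 16.65
tool_pos: [0.6371, -0.2105, 0.0751]
orientation: [-3.124, 0.275, -0.037]
wrist_force: [-1.6, 1.0, 7.9]
opening: 0.0001
grasp_force: 4.3
```

Contact again at the stop, 7.9 N at the same height. I'll lift and check both.

>>> play_rows:
  targets:
    - [0,0,10,0,0,0,0]
    - [0,0,30,0,0,0,0]
    - [0,0,40,0,0,0,0]
    - [-30,-20,40,0,0,0,0]
    - [-40,-20,20,0,0,0,0]
    - [-40,-20,0,0,0,0,0]
    - [-40,-20,0,0,0,0,0]
    - [0,0,0,0,0,0,0]
    - [0,0,0,0,0,0,0]

```text
time_s: 17.77
tool_pos: [0.4877, -0.2899, 0.2137]
orientation: [-3.125, 0.274, -0.038]
wrist_force: [0.5, 0.4, 0.1]
opening: -0.0001
grasp_force: 0.0
```

```bash
python3 st.py; python3 -c "
from h import *
p=eyes.get_image('side');a=cv2.resize(p['frame'][120:370,200:420],(528,600))
cv2.imwrite('pics/s8.png',a)"
```

```text
17.775 [ 0.4877 -0.2899  0.2137] z [ 0.025  0.003 -1.   ] y [-0.174 -0.985 -0.007] alpha 1.4 q [-0.31  0.46  1.04  1.82 -0.46  1.1  -0.86] F [0.5 0.4 0.1]
```

View pics/s8.png

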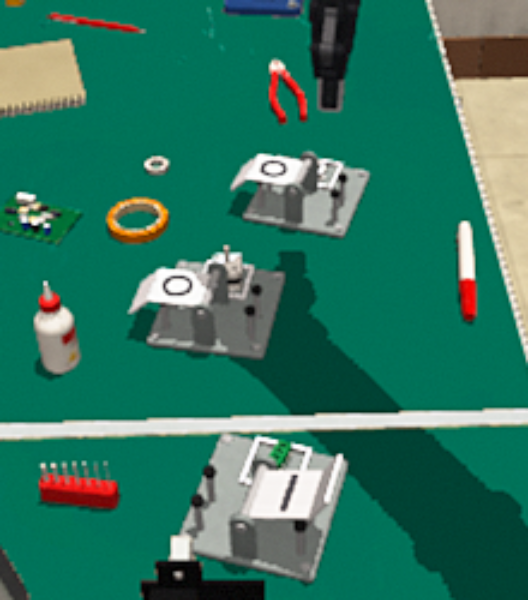

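Both flags lie flat with the ring up, at (275,168) and (178,287). The block flag and the other items are where they were.

```bash
python3 -c "
from h import *
print(env.close_job())"
```

```text
the job is handed in; nothing more can be done
None
```

The motor and pulley flags are both pushed over to their stops, ring face up, with the last contact force below 9 N each. The final picture showed the terminal block's flag, the parts and the bystanders in place, and the job was handed in after about 18 s; no verdict was shown.

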